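# Pin the handle and turn the topping carousel to the flour shaker

### The job

Take the headed pin from its wooden rest and push it down through the fork and the lug of the carousel's handle until its head sits flush on the fork. Then grip the T-handle and turn the carousel with it until the flour shaker stands over the pointer on the foot, and finish while still holding the handle there, with the carousel still. Do not touch the containers on the carousel or disturb the things around it.

Things in the scene. Friction and masses are not known exactly. Their poses are not given: they have to be found in the camera images.
- carousel: Dark steel foot of the carousel, fixed to the worktop; origin on the turning axis at worktop height. A straight pointer tongue, 22 mm wide, runs out along the foot's own -x axis (towards the robot at yaw 0) and ends in an upright steel stud, 22 mm across, 31 mm high, 175 mm from the axis, just beyond the turntable's edge: that is the front.
- turntable (a joint): Turntable angle, rad, counterclockwise from above positive, stops at +-1.7; 0 = flour shaker exactly over the pointer. Starts at 0.65 to 1.2, so turn it clockwise. Aluminium disc, diameter 300 mm, top 34 mm above the worktop; four containers are fixed on it 96 mm from the axis, a quarter turn apart. Stays where it is left (friction about 0.12 N m).
- shaker: The flour shaker: dull aluminium can with a domed sieve lid, 74 mm across, 116 mm tall, fixed upright on the turntable 96 mm from the axis; origin at the centre of its underside, 36 mm above the worktop. Its top is at 152 mm.
- jar: Glass jar with a twist cap, 84 mm across, 109 mm tall, fixed on the turntable opposite the flour shaker; origin at the centre of its underside.
- cup: Clear cup of olives, 79 mm across, 68 mm tall, fixed on the turntable; origin at the centre of its underside.
- chilli_bowl: Small steel bowl of chopped red topping, 113 mm across, 46 mm tall, fixed on the turntable; origin at the centre of its underside.
- handle_grip (a point): Centre of the T-handle's black crossbar, on the carousel's axis, 240 mm above the worktop. Bar 110 mm long along this point's y, 14 mm wide along its x, 20 mm high, on a stem 18 mm across. Its x points level to the pin hole. The pin couples the handle to the turntable with up to 0.1 rad of play: go by the turntable's angle. Without the pin the handle turns idly.
- handle (a joint): Angle of the handle relative to the turntable, rad, positive counterclockwise; 0 (as it starts) when the hole in its steel lug is lined up with the holes of the fork. Very light friction, range -1.5 to 1.5.
- fork_hole (a point): Centre of the hole's mouth on top of the fork, 190 mm above the worktop, 68 mm from the axis; it turns with the turntable. Two aluminium ears 36 mm wide, 8 mm thick, with the handle's 10 mm lug between; 15 mm hole through all three, 30 mm deep, open below, mouth chamfered 2 mm. The web joining the ears, 23 to 33 mm farther out than the hole, is flush on top.
- pin_grip (a point): Centre of the round grip (diameter 18 mm, 22 mm high) of the loose steel pin, about 60 g, upright, z up. Below the grip: flange 26 mm across, 4 mm thick, then a shank of diameter 12 mm, 34 mm long, the last 6 mm tapered to 6 mm. Flange underside 15 mm below this point, shank tip 49 mm below. Starts in its rest with this point 55 mm above the worktop.
- pin_seat (a point): Centre of the underside of the pin's flange; when the pin is fully home it lies on fork_hole.
- pin_rest: Wooden block 60 x 60 mm, 40 mm high, fixed on the worktop, with a 15 mm hole 37 mm deep in its top centre in which the pin stands loosely; origin at the centre of its underside.
- tomato: Bystander: a tomato, 69 mm across, 71 mm tall; origin at the centre of its underside.
- lemon: Bystander: a lemon, 72 x 57 x 58 mm; origin at the centre of its underside.
- ham_bowl: Bystander: a steel prep bowl of chopped ham, 125 mm across, 47 mm tall; origin at the centre of its underside.

How it is judged:
On the way, in this order (a step that is already met when the one before it is completed fails the run):
1. the pin is seated through fork and lug, its head down on the fork, before the carousel has been turned far (still more than 0.45 rad to go) (distance between pin_seat and fork_hole below 0.005 m and angle between pin_grip's own z axis and vertical below 0.12 rad and value of joint turntable above 0.45 rad), for 0.2 s.
2. the turntable passes through the last part of its turn (0.4 to 0.12 rad to go) with the fingers gripping the handle (value of joint turntable between 0.12 and 0.4 rad and contact force between the fingers and handle above 2 N), for 0.05 s.
At the end, for the whole second after the job is handed in: The pin is still fully seated (flange within 5 mm of the hole's mouth, upright within 0.12 rad), the turntable is within 0.12 rad of the flour shaker standing over the pointer and not turning (under 0.05 rad/s), and the fingers hold the handle (more than 2 N) (distance between pin_seat and fork_hole below 0.005 m and angle between pin_grip's own z axis and vertical below 0.12 rad and value of joint turntable between -0.12 and 0.12 rad and velocity of joint turntable between -0.05 and 0.05 rad/s and contact force between the fingers and handle above 2 N); the arm keeps its last pose, push and grip.
It fails at once if a container on the carousel is touched by the robot (more than 2 N) (contact force between any of the arm, the fingers and shaker above 2 N or contact force between any of the arm, the fingers and jar above 2 N or contact force between any of the arm, the fingers and cup above 2 N or contact force between any of the arm, the fingers and chilli_bowl above 2 N).
It fails at once if a bystander is moved by more than 20 mm (distance of any of tomato, lemon, ham_bowl from where it was at the start of the episode above 0.02 m).
It also fails if it takes over 61 s, if anything falls off the work surface, if the arm or the gripper's body presses on something with over 40 N, if the wrist force passes 120 N, or if a joint passes its speed limit or range.

### The arm

A 6-joint arm with a two-finger parallel gripper is mounted at the origin on a cart in front of the work surface, level with it; the furniture and walls round the work are solid. World frame = base frame: x ahead of the robot, y to its left, z up, the work surface at z = 0. Lengths are in m, angles in rad, forces in N, time in s.
With the tool pointing down it reaches from about 0.35 to 0.975 m from the base axis. Payload 4.9 kg.
Tool frame: the origin (TCP) lies at the very end of the fingers, on their centre line; the grasp point (between the pads) lies 19 mm behind it; z points along the fingers, y is the line along which they close (so a half turn about z gives the same grasp; the last joint's range is limited). The gripper opens to 85 mm and grips with 20 to 120 N. Pads are 22 mm wide; open, the fingers measure 114 mm over their backs; the gripper's body (76 mm by 85 mm) begins 54 mm behind the grasp point. The pads swing forward as they close: fully open they stand 13 mm farther back than shut.
Start: joints at [-1.356, 0.053, 1.613, -0, 1.476, -0.119], TCP at [0.205, -0.59, 0.231] pointing down, gripper open.
Joint ranges: [-3.01, 3.01], [-1.01, 2.22], [0.06, 2.58], [-1.02, 4.17], [0.09, 2.62], [-3.14, 3.14]. Speed limits (rad/s): [2.57, 2.57, 3.14, 3.14, 3.14, 3.14].

### API

Orientations are given as a rotation vector (axis times angle).
In Python, from station import get_obs, get_image, finish_job gives the robot as it stands. The module is installed in compiled form; this text tells all that it offers.
- The arm moves only by the tool carry_out, never from a script. Its argument "rows" is a list of rows, each a list of 7 numbers: the turn, a rotation vector about the tool's x, y, z as a fraction of full scale, then the shift along the tool's x, y, z as a fraction of full scale, then the closure, from -1 (fully open) to 1 (shut). A call has 1 to 5 rows; each row is the pose to reach, as a shift and turn from the pose commanded when the call began, along the tool's axes at that moment, turning the shorter way round; what a row does not reach only later rows make up. Full scale, the value 1, is 300 mm for a shift and pi rad for a turn. A row lasts 1/10 s, in which the tool goes at most 50 mm and 8.59 degrees, less where a joint would pass 70% of its speed; a pose out of reach is approached as far as the arm can. A call with a number of a shift or a turn outside -1 to 1 is refused whole. A call with a gripper value outside its range is refused whole. The fingers move at their own pace and stop on an object; "force" is the grip in N (left out, the last holds). Time passes only in rows, so rows that repeat a pose let the fingers close. It gives the time, the measured TCP pose, the force, the opening and the grip force at its end, in the units of the state.
- get_obs(): the state, without advancing time (a new reading comes with each control period).
- get_image(name): name is "scene" or "side" or "wrist"; returns a dict with "img" (384x512x3 uint8, blue, green, red), "mtx" (3x3 intrinsics, pixels), "R" (3x3) and "t" (3): a world point X has camera coordinates R X + t. Camera axes: x right, y down, z forward; pixel columns grow to the right and rows downward; lengths in m; the calibration is good to about 2 mm. A picture is of the moment at which its call begins. There is no depth.
- finish_job(): hands the job in; it is judged then, once.
The state is a dict: "t": time; "q": joint angles; "dq": joint speeds; "effort": joint torques, N m; "tool_pos": TCP position; "tool_rot": TCP orientation; "contact_force": force on the tool from outside, world axes, zero at the start; "wrist_torque": the same for the moment, N m; "opening": finger opening in m; "grip_force": force on a finger pad.
Only numpy, scipy, OpenCV 4.12 (cv2) and the standard library are available. Lean on these libraries where they do the work, as an engineer would, in place of code of your own. Each camera call takes 0.05 s, during which the arm holds its last target. There are 200 camera calls.

## Working session

There is one attempt and no reset: what is moved stays moved. The work goes in short steps, Python scripts to look and compute and a tool call to move; the robot and the scene stay as the last step left them, time stands still between calls to the robot, and variables do not carry over. Pictures are saved under pics/ and viewed, at most 10 in all, crops included, and the job is handed in when it is done.

Besides the shell and the picture viewer there is one more tool, called after "Emit:" as name([rows], argument=value, ...), one row to a line, values as JSON. carry_out: Moves the arm, as the interface text tells. Shift numbers are shares of 300 mm and turn numbers shares of pi rad, none past 1 either way. Its arguments: {"type":"object","properties":{"rows":{"type":"array"},"force":{"type":"number"}},"required":["rows"]}

```bash
mkdir -p pics; python3 - <<'E'
from station import *
import cv2,pickle
o=get_obs();print({k:(v if not hasattr(v,'round') else v) for k,v in o.items()})
d={}
for n in("scene","side"):
    g=get_image(n);d[n]=g;cv2.imwrite(f"pics/{n}0.png",cv2.resize(g["img"],(800,600),interpolation=cv2.INTER_CUBIC));print(n,-g["R"].T@g["t"],g["mtx"])
pickle.dump(d,open("d0.pkl","wb"))
E
```

```text
{'t': 0.0, 'q': array([-1.35599384e+00,  5.33719859e-02,  1.61427677e+00, -5.01123555e-06,
        1.47596315e+00, -1.18978294e-01]), 'dq': array([-0.00050739,  0.00047365,  0.00158133,  0.00039984,  0.00071736,
        0.00058187]), 'effort': array([-5.55488041e-04, -3.93683732e+01, -3.70177674e+01, -1.65311676e-04,
        6.93955051e-03,  9.85788347e-06]), 'tool_pos': array([ 0.20464279, -0.58990643,  0.23006391]), 'tool_rot': array([-3.09595485e+00, -5.21536904e-01,  1.59634764e-04]), 'contact_force': array([-0.01109478,  0.40819142,  0.47409302]), 'wrist_torque': array([ 0.0228338 , -0.03034453,  0.01872458]), 'grip_force': 0.0, 'opening': 0.08533876989941788}
scene [0.64498095 1.0331784  1.19260579] [[466.225719     0.         255.92111731]
 [  0.         466.225719   193.21627697]
 [  0.           0.           1.        ]]
side [ 0.66819315 -0.64422135  0.89681505] [[353.07761601   0.         253.86724789]
 [  0.         353.07761601 199.48295214]
 [  0.           0.           1.        ]]
```

View pics/scene0.png

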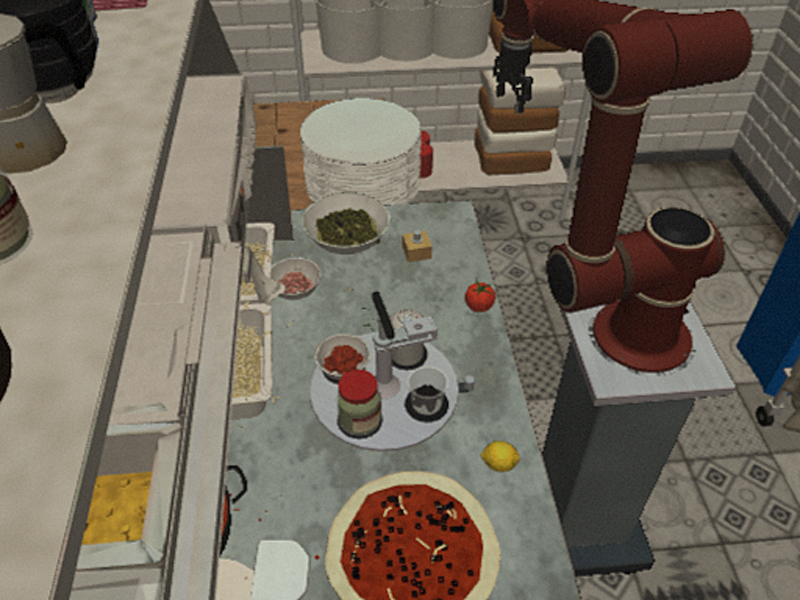

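View pics/side0.png

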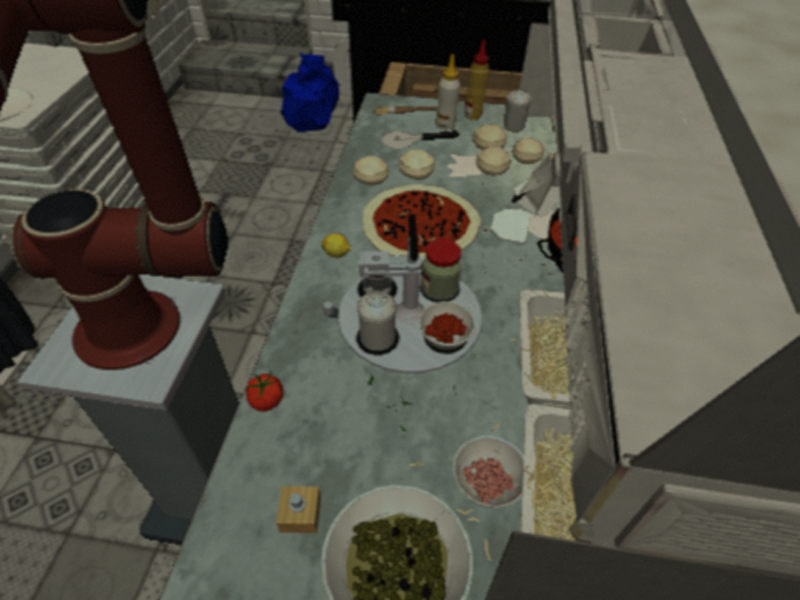

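```bash
python3 - <<'E'
import cv2,pickle,numpy as np
d=pickle.load(open("d0.pkl","rb"))
# (name,x0,y0,w,h) native; scaled x4... tiles 400x300
T=[("scene",225,175,80,60),("scene",250,140,40,30),("side",210,130,100,75),("side",170,300,40,30)]
t=[cv2.resize(d[n]["img"][y:y+h,x:x+w],(400,300),interpolation=cv2.INTER_CUBIC) for n,x,y,w,h in T]
cv2.imwrite("pics/c1.png",np.vstack([np.hstack(t[:2]),np.hstack(t[2:])]))
E
```

```text
(no output)
```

View pics/c1.png

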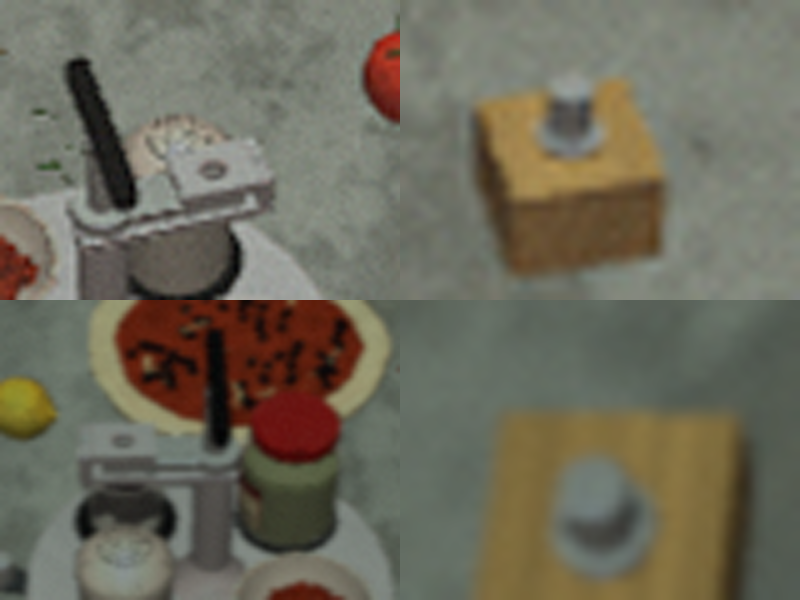

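```bash
cat > h.py <<'E'
import numpy as np
def ray(g,p,z):
    "intersect pixel ray with plane z"
    c=-g["R"].T@g["t"]; v=g["R"].T@np.linalg.inv(g["mtx"])@np.array([p[0],p[1],1.])
    return c+v*(z-c[2])/v[2]
def proj(g,X):
    c=g["R"]@np.array(X)+g["t"]; u=g["mtx"]@c; return u[:2]/u[2]
E
python3 - <<'E'
import pickle;from h import *
d=pickle.load(open("d0.pkl","rb"))
for n,s,p,z in [("hole","scene",(267.4,209),.19),("hole","side",(240.75,165),.19),
 ("barA","scene",(240.8,187.4),.25),("barB","scene",(249.4,215.4),.25),("barA","side",(265,163.5),.25),("barB","side",(263.8,138.5),.25),
 ("pintop","scene",(267.1,148.5),.066),("pintop","side",(189.2,318),.066),("flange","scene",(267.2,153.3),.042),("flange","side",(190.3,322.5),.042),
 ("stud","scene",(298.9,245),.025),("stud","side",(211.8,198),.025),("shk","scene",(260,201),.15),("shk","side",(241.3,190),.15)]:
    print(n,s,ray(d[s],p,z).round(4))
E
```

```text
hole scene [0.5151 0.1047 0.19  ]
hole side [0.5147 0.1007 0.19  ]
barA scene [0.5897 0.0682 0.25  ]
barB scene [0.5745 0.1794 0.25  ]
barA side [0.5909 0.0543 0.25  ]
barB side [0.5727 0.1587 0.25  ]
pintop scene [ 0.4644 -0.3211  0.066 ]
pintop side [ 0.4646 -0.3214  0.066 ]
flange scene [ 0.4634 -0.3214  0.042 ]
flange side [ 0.4646 -0.3227  0.042 ]
stud scene [0.4116 0.1171 0.025 ]
stud side [0.414  0.1017 0.025 ]
shk scene [0.5289 0.0317 0.15  ]
shk side [0.527  0.0393 0.15  ]
```

```bash
cat >> h.py <<'E'
from scipy.spatial.transform import Rotation as Ro
def goal(x,y,z,yaw):
    "row numbers for TCP at x,y,z pointing down, tool y axis at yaw deg"
    from station import get_obs
    o=get_obs(); R=Ro.from_rotvec(o["tool_rot"]); a=np.radians(yaw)
    ty=np.array([np.cos(a),np.sin(a),0]); tz=np.array([0,0,-1.]); tx=np.cross(ty,tz)
    G=Ro.from_matrix(np.c_[tx,ty,tz])
    tr=(R.inv()*G).as_rotvec()/np.pi; sh=R.inv().apply(np.array([x,y,z])-o["tool_pos"])/.3
    print("t",round(o["t"],2),"pos",o["tool_pos"].round(4),"open",round(o["opening"],4),"F",np.round(o["contact_force"],1),"grip",round(o["grip_force"],1)); print("row",tr.round(4),sh.round(4))
E
python3 -c "
from h import *
goal(.4642,-.3215,.15,8.4)"
```

```text
t 0.1 pos [ 0.2046 -0.59    0.2302] open 0.0851 F [-0.6 -0.2  0.4] grip 0.0
row [-4.000e-04 -5.000e-04 -4.404e-01] [ 1.1106 -0.5615  0.2686]
```

Emit:
carry_out([
  [0, 0, -0.44, 0.9, -0.46, 0.22, -1],
  [0, 0, -0.44, 0.9, -0.46, 0.22, -1],
  [0, 0, -0.44, 0.9, -0.46, 0.22, -1],
  [0, 0, -0.44, 0.9, -0.46, 0.22, -1],
  [0, 0, -0.44, 0.9, -0.46, 0.22, -0.3],
], force=40)

```text
t: 0.6
tool_pos: [0.3747, -0.4124, 0.1773]
tool_rot: [-2.686, -1.628, -0.0]
contact_force: [0.8, -0.3, 0.7]
opening: 0.0733
grip_force: 0.0
```

```bash
python3 -c "
from h import *
goal(.4642,-.3215,.15,8.4)"
```

```text
t 0.6 pos [ 0.3747 -0.4124  0.1773] open 0.0733 F [ 0.8 -0.3  0.7] grip 0.0
row [-1.000e-04 -1.000e-04 -1.999e-01] [0.4066 0.1244 0.091 ]
```

Emit:
carry_out([
  [0, 0, -0.2, 0.406, 0.124, 0.09, -0.3],
  [0, 0, -0.2, 0.406, 0.124, 0.09, -0.3],
  [0, 0, -0.2, 0.406, 0.124, 0.09, -0.3],
  [0, 0, -0.2, 0.406, 0.124, 0.09, -0.3],
  [0, 0, -0.2, 0.406, 0.124, 0.09, -0.3],
])

```text
t: 1.1
tool_pos: [0.464, -0.3227, 0.1502]
tool_rot: [-2.054, -2.375, 0.0]
contact_force: [0.2, -0.5, -0.9]
opening: 0.0559
grip_force: 0.0
```

```bash
python3 - <<'E'
from h import *
from station import *
import cv2
g=get_image("wrist")
for z in(.066,.042): print(proj(g,(.4642,-.3215,z)).round(1))
o=get_obs();print(proj(g,o["tool_pos"]))
import pickle;pickle.dump(g,open("w1.pkl","wb"))
cv2.imwrite("pics/w1.png",cv2.resize(g["img"],(800,600),interpolation=cv2.INTER_CUBIC))
goal(.4642,-.3215,.047,8.4)
E
```

```text
[254.7 190.3]
[254.7 180.7]
[252.62899471 249.55717686]
t 1.15 pos [ 0.4637 -0.3235  0.1506] open 0.0554 F [ 0.1 -0.1  0.5] grip 0.0
row [-0.0002 -0.0002 -0.0015] [0.006  0.0028 0.3454]
```

View pics/w1.png

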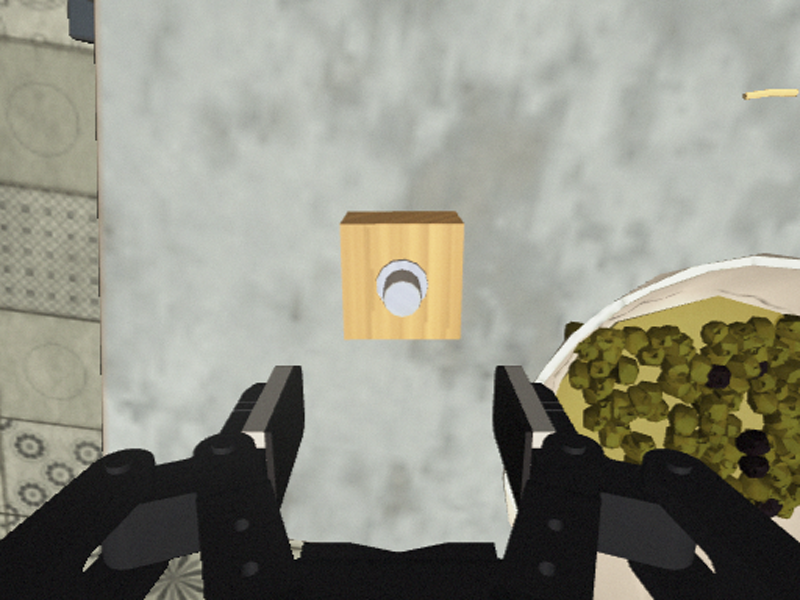

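Emit:
carry_out([
  [0, 0, 0, 0.004, 0.004, 0.15, -0.3],
  [0, 0, 0, 0.004, 0.004, 0.25, -0.3],
  [0, 0, 0, 0.004, 0.004, 0.31, -0.3],
  [0, 0, 0, 0.004, 0.004, 0.343, -0.3],
  [0, 0, 0, 0.004, 0.004, 0.343, -0.3],
])

```text
t: 1.65
tool_pos: [0.4636, -0.3225, 0.0469]
tool_rot: [-2.06, -2.368, -0.0]
contact_force: [-0.1, -0.9, 0.1]
opening: 0.0555
grip_force: 0.0
```

Emit:
carry_out([
  [0, 0, 0, 0, 0, 0, 1],
  [0, 0, 0, 0, 0, 0, 1],
  [0, 0, 0, 0, 0, 0, 1],
  [0, 0, 0, 0, 0, 0, 1],
  [0, 0, 0, 0, 0, 0, 1],
], force=40)

```text
t: 2.15
tool_pos: [0.4658, -0.3236, 0.0501]
tool_rot: [2.057, 2.37, -0.0]
contact_force: [0.5, -0.1, 5.7]
opening: 0.0164
grip_force: 39.3
```

```bash
python3 - <<'E'
from h import *
goal(.4642,-.3215,.28,8.4)
E
```

```text
t 2.15 pos [ 0.4658 -0.3236  0.0501] open 0.0164 F [ 0.5 -0.1  5.7] grip 39.3
row [ 0.0006  0.0008 -0.0017] [ 0.0057 -0.0027 -0.7663]
```

Emit:
carry_out([
  [0, 0, 0, 0, 0, -0.06, 1],
  [0, 0, 0, 0, 0, -0.2, 1],
  [0, 0, 0, 0, 0, -0.36, 1],
  [0, 0, 0, 0, 0, -0.52, 1],
  [0, 0, 0, 0, 0, -0.68, 1],
])

```text
t: 2.65
tool_pos: [0.4643, -0.322, 0.2536]
tool_rot: [-2.058, -2.372, -0.0]
contact_force: [0.2, -0.2, -0.4]
opening: 0.0162
grip_force: 39.7
```

```bash
python3 - <<'E'
from h import *
goal(.515,.1025,.28,8.4)
E
```

```text
t 2.65 pos [ 0.4643 -0.322   0.2536] open 0.0162 F [ 0.2 -0.2 -0.4] grip 39.7
row [-0.0002 -0.0002 -0.0017] [ 1.3773  0.3667 -0.0873]
```

Emit:
carry_out([
  [0, 0, 0, 0.15, 0.05, -0.087, 1],
  [0, 0, 0, 0.32, 0.1, -0.087, 1],
  [0, 0, 0, 0.48, 0.15, -0.087, 1],
  [0, 0, 0, 0.64, 0.2, -0.087, 1],
  [0, 0, 0, 0.8, 0.24, -0.087, 1],
])

```text
t: 3.15
tool_pos: [0.5012, -0.0797, 0.278]
tool_rot: [-2.06, -2.372, -0.0]
contact_force: [1.2, 0.4, -1.2]
opening: 0.0162
grip_force: 39.7
```

Emit:
carry_out([
  [0, 0, 0, 0.1, 0.02, 0, 1],
  [0, 0, 0, 0.2, 0.04, 0, 1],
  [0, 0, 0, 0.3, 0.06, 0, 1],
  [0, 0, 0, 0.35, 0.08, 0, 1],
  [0, 0, 0, 0.35, 0.08, 0, 1],
])

```text
t: 3.65
tool_pos: [0.5101, 0.0276, 0.2778]
tool_rot: [-2.055, -2.375, 0.0]
contact_force: [0.4, 0.2, -0.9]
opening: 0.0157
grip_force: 39.7
```

```bash
python3 - <<'E'
from h import *
from station import *
import cv2,pickle
d={n:get_image(n) for n in("scene","side","wrist")};pickle.dump(d,open("d2.pkl","wb"))
o=get_obs();p=o["tool_pos"];d["o"]=o
pickle.dump(d,open("d2.pkl","wb"))
t=[]
for n in("scene","side"):
    q=proj(d[n],p).round().astype(int);x0,y0=q[0]-32,q[1]-16;print(n,"crop origin",x0,y0,"tcp px",proj(d[n],p).round(1))
    t.append(cv2.resize(d[n]["img"][y0:y0+48,x0:x0+64],(400,300),interpolation=cv2.INTER_CUBIC))
w=d["wrist"]["img"];t+=[cv2.resize(w,(400,300)),cv2.resize(w[130:280,156:356],(400,300),interpolation=cv2.INTER_CUBIC)]
cv2.imwrite("pics/c2.png",np.vstack([np.hstack(t[:2]),np.hstack(t[2:])]))
goal(.515,.1025,.28,8.4)
E
```

```text
scene crop origin 235 153 tcp px [266.6 168.6]
side crop origin 201 143 tcp px [233.  159.5]
t 3.8 pos [0.5102 0.0252 0.278 ] open 0.016 F [ 0.   0.1 -0.7] grip 39.7
row [-0.0002  0.0001 -0.0018] [ 0.2528  0.052  -0.0069]
```

View pics/c2.png

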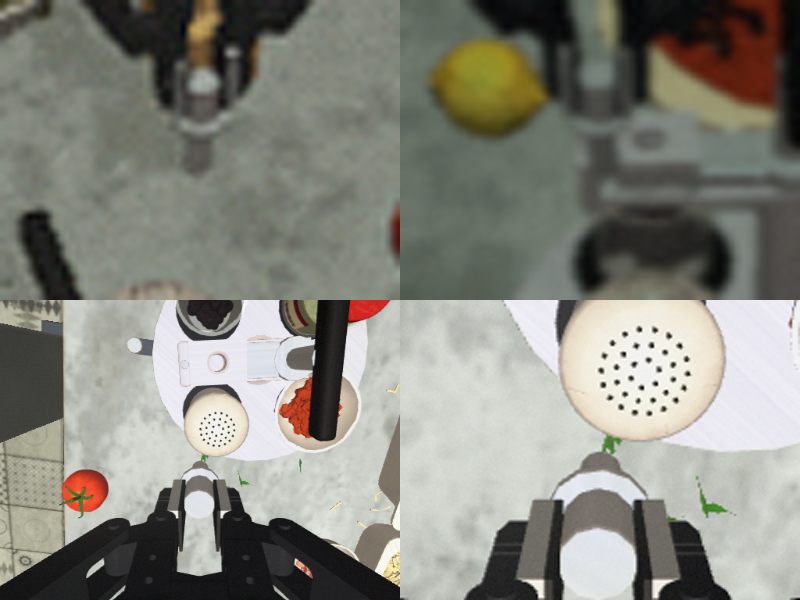

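```bash
python3 - <<'E'
from h import *
import pickle
d=pickle.load(open("d2.pkl","rb"));p=d["o"]["tool_pos"];w=d["wrist"]
print("hole wrist",ray(w,(277.8,79.4),.19))
s=400/200
print("pintop wrist",ray(w,(156+199/s,130+262/s),p[2]+.016),"tip",ray(w,(156+200/s,130+160/s),p[2]-.044), "p",p)
for n,f,t in(("scene",(266.7,173),(266.5,180)),("side",(231.1,163.5),None)):
    for k in(-.004,-.008,-.012): print(n,k,proj(d[n],p+[0,0,k]).round(1))
    print(f,ray(d[n],f,p[2]-.008),"tip",proj(d[n],p+[0,0,-.044]).round(1),t, t and ray(d[n],t,p[2]-.044))
print("bar",[ray(w,(320/400*512,y*1.28),.25).round(4) for y in(0,135)])
E
```

```text
hole wrist [0.51475386 0.10293667 0.19      ]
pintop wrist [0.51078014 0.02803019 0.29397234] tip [0.511173   0.02768183 0.23397234] p [0.51020371 0.02522246 0.27797234]
scene -0.004 [266.6 169.6]
scene -0.008 [266.6 170.7]
scene -0.012 [266.5 171.7]
(266.7, 173) [0.5109926  0.03540458 0.26997234] tip [266.3 179.6] (266.5, 180) [0.50986993 0.02718721 0.23397234]
side -0.004 [233.1 160.6]
side -0.008 [233.2 161.8]
side -0.012 [233.2 162.9]
(231.1, 163.5) [0.50624713 0.01778119 0.26997234] tip [233.6 171.7] None None
bar [array([0.5645, 0.1444, 0.25  ]), array([0.5867, 0.0659, 0.25  ])]
```

Emit:
carry_out([
  [0, 0, 0, 0.1, 0.02, 0, 1],
  [0, 0, 0, 0.2, 0.04, 0, 1],
  [0, 0, 0, 0.246, 0.05, 0.04, 1],
  [0, 0, 0, 0.246, 0.05, 0.1, 1],
  [0, 0, 0, 0.246, 0.05, 0.1, 1],
])

```text
t: 4.3
tool_pos: [0.5131, 0.1002, 0.2445]
tool_rot: [-2.057, -2.369, 0.008]
contact_force: [-0.9, 0.2, -1.1]
opening: 0.0161
grip_force: 39.7
```

```bash
python3 - <<'E'
from h import *
from station import *
import cv2,pickle
d={n:get_image(n) for n in("scene","side","wrist")}
o=get_obs();p=o["tool_pos"];d["o"]=o
pickle.dump(d,open("d3.pkl","wb"))
t=[]
for n in("scene","side"):
    q=proj(d[n],p).round().astype(int);x0,y0=q[0]-32,q[1]-16;print(n,"crop origin",x0,y0,"tcp px",proj(d[n],p).round(1))
    t.append(cv2.resize(d[n]["img"][y0:y0+48,x0:x0+64],(400,300),interpolation=cv2.INTER_CUBIC))
w=d["wrist"]["img"];t+=[cv2.resize(w,(400,300)),cv2.resize(w[130:280,156:356],(400,300),interpolation=cv2.INTER_CUBIC)]
cv2.imwrite("pics/c3.png",np.vstack([np.hstack(t[:2]),np.hstack(t[2:])]))
goal(.5145,.1005,.22,8.4)
E
```

```text
scene crop origin 236 178 tcp px [267.7 193.9]
side crop origin 208 134 tcp px [240.4 149.8]
t 4.45 pos [0.515  0.1001 0.2484] open 0.016 F [ 0.6 -0.8 -1.2] grip 39.7
row [-0.      0.0001 -0.0021] [ 0.0017 -0.0014  0.0948]
```

View pics/c3.png

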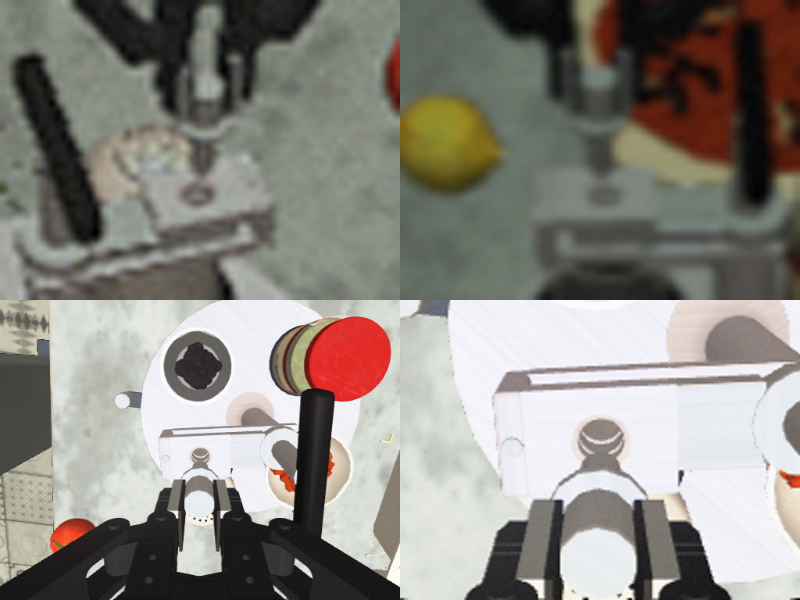

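Emit:
carry_out([
  [0, 0, 0, 0.002, 0.004, 0.03, 1],
  [0, 0, 0, 0.002, 0.004, 0.05, 1],
  [0, 0, 0, 0.002, 0.004, 0.07, 1],
  [0, 0, 0, 0.002, 0.004, 0.09, 1],
  [0, 0, 0, 0.002, 0.004, 0.09, 1],
])

```text
t: 4.95
tool_pos: [0.5153, 0.1015, 0.2199]
tool_rot: [-2.058, -2.372, 0.003]
contact_force: [0.4, 0.5, -0.7]
opening: 0.0158
grip_force: 39.7
```

```bash
python3 - <<'E'
from h import *
from station import *
print(get_obs()["wrist_torque"].round(2))
goal(.5155,.1005,.2,8.4)
E
```

```text
[ 0.03 -0.01 -0.03]
t 4.95 pos [0.5153 0.1015 0.2199] open 0.0158 F [ 0.4  0.5 -0.7] grip 39.7
row [-0.0007 -0.0001 -0.0017] [-0.0036  0.0003  0.0663]
```

Tip is ~14 mm into the hole with no force. Continue down.

Emit:
carry_out([
  [0, 0, 0, 0, 0, 0.02, 1],
  [0, 0, 0, 0, 0, 0.04, 1],
  [0, 0, 0, 0, 0, 0.055, 1],
  [0, 0, 0, 0, 0, 0.066, 1],
  [0, 0, 0, 0, 0, 0.068, 1],
])

```text
t: 5.45
tool_pos: [0.5159, 0.1016, 0.2005]
tool_rot: [-2.059, -2.372, 0.0]
contact_force: [-0.7, -1.2, -0.3]
opening: 0.0162
grip_force: 39.8
```

Emit:
carry_out([
  [0, 0, 0, 0, 0, 0.006, 1],
  [0, 0, 0, 0, 0, 0.012, 1],
  [0, 0, 0, 0, 0, 0.012, 1],
])

```text
t: 5.75
tool_pos: [0.5162, 0.1016, 0.2002]
tool_rot: [2.058, 2.372, 0.0]
contact_force: [-5.3, -2.4, 10.0]
opening: 0.016
grip_force: 40.7
```

```bash
python3 - <<'E'
from h import *
from station import *
import cv2,pickle
d={n:get_image(n) for n in("scene","side","wrist")}
o=get_obs();p=o["tool_pos"];d["o"]=o
pickle.dump(d,open("d4.pkl","wb"))
t=[]
for n in("scene","side"):
    q=proj(d[n],p).round().astype(int);x0,y0=q[0]-32,q[1]-16;print(n,"crop origin",x0,y0)
    t.append(cv2.resize(d[n]["img"][y0:y0+48,x0:x0+64],(400,300),interpolation=cv2.INTER_CUBIC))
w=d["wrist"]["img"];t+=[cv2.resize(w,(400,300)),cv2.resize(w[130:280,156:356],(400,300),interpolation=cv2.INTER_CUBIC)]
cv2.imwrite("pics/c4.png",np.vstack([np.hstack(t[:2]),np.hstack(t[2:])]))
goal(.5145,.1005,.2,8.4)
E
```

```text
scene crop origin 235 190
side crop origin 209 146
t 5.9 pos [0.5162 0.1015 0.2002] open 0.016 F [-6.  -0.9  9.1] grip 40.7
row [ 0.0002  0.0001 -0.0017] [-0.0026 -0.0062  0.0007]
```

View pics/c4.png

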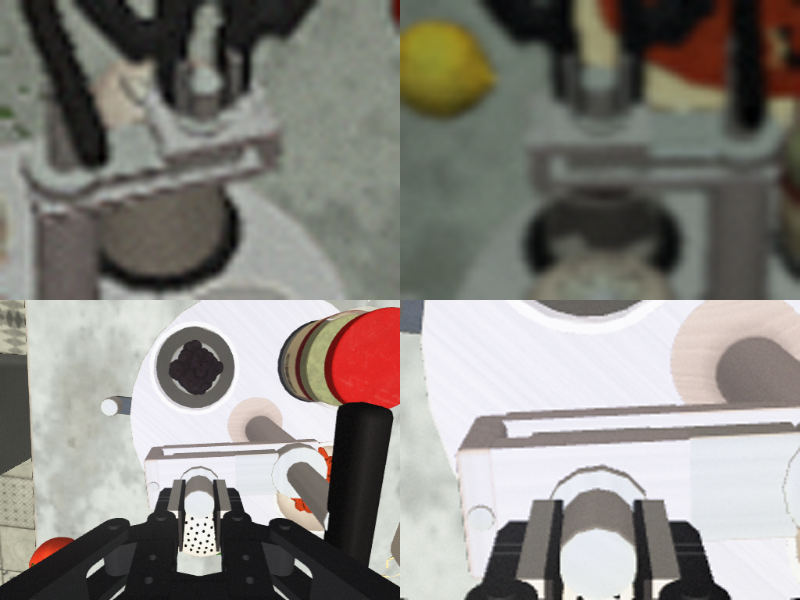

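Emit:
carry_out([
  [0, 0, 0, 0, 0, 0, 0.1],
  [0, 0, 0, 0, 0, 0, 0.1],
  [0, 0, 0, 0, 0, 0, 0.1],
  [0, 0, 0, 0, 0, 0, 0.1],
])

```text
t: 6.3
tool_pos: [0.5159, 0.1016, 0.1969]
tool_rot: [-2.059, -2.372, 0.001]
contact_force: [0.4, -0.5, 0.1]
opening: 0.0383
grip_force: 0.0
```

Emit:
carry_out([
  [0, 0, 0, 0, 0, -0.05, 0.1],
  [0, 0, 0, 0, 0, -0.15, 0.1],
  [0, 0, 0, 0, 0, -0.25, 0.1],
  [0, 0, 0, 0, 0, -0.34, 0.1],
  [0, 0, 0, 0, 0, -0.34, 0.1],
])

```text
t: 6.8
tool_pos: [0.5182, 0.1018, 0.306]
tool_rot: [2.054, 2.367, 0.011]
contact_force: [0.6, -0.6, 0.1]
opening: 0.0383
grip_force: 0.0
```

```bash
python3 - <<'E'
from h import *
goal(.582,.114,.30,11)
E
```

```text
t 6.8 pos [0.5182 0.1018 0.306 ] open 0.0383 F [ 0.6 -0.6  0.1] grip 0.0
row [ 0.0032  0.0003 -0.0161] [0.0104 0.2161 0.022 ]
```

Emit:
carry_out([
  [0, 0, -0.016, 0.01, 0.1, 0.02, 0.1],
  [0, 0, -0.016, 0.01, 0.2, 0.02, 0.1],
  [0, 0, -0.016, 0.01, 0.214, 0.02, 0.1],
  [0, 0, -0.016, 0.01, 0.214, 0.02, 0.1],
])

```text
t: 7.2
tool_pos: [0.5791, 0.1136, 0.2924]
tool_rot: [-1.998, -2.423, 0.002]
contact_force: [-0.7, -0.5, 0.2]
opening: 0.038
grip_force: 0.0
```

```bash
python3 - <<'E'
from h import *
from station import *
import cv2,pickle
d={n:get_image(n) for n in("scene","side","wrist")}
o=get_obs();p=o["tool_pos"];d["o"]=o
pickle.dump(d,open("d5.pkl","wb"))
t=[]
for n in("scene","side"):
    q=proj(d[n],p).round().astype(int);x0,y0=q[0]-32,q[1]-16;print(n,"crop origin",x0,y0)
    t.append(cv2.resize(d[n]["img"][y0:y0+48,x0:x0+64],(400,300),interpolation=cv2.INTER_CUBIC))
w=d["wrist"]["img"];t+=[cv2.resize(w,(400,300)),cv2.resize(w[130:280,156:356],(400,300),interpolation=cv2.INTER_CUBIC)]
cv2.imwrite("pics/c5.png",np.vstack([np.hstack(t[:2]),np.hstack(t[2:])]))
goal(.582,.114,.226,11)
E
```

```text
scene crop origin 214 171
side crop origin 232 120
t 7.35 pos [0.5784 0.1136 0.2934] open 0.0384 F [ 0.6 -0.8  1.1] grip 0.0
row [-0.0001 -0.     -0.0001] [-0.0008  0.012   0.2246]
```

View pics/c5.png

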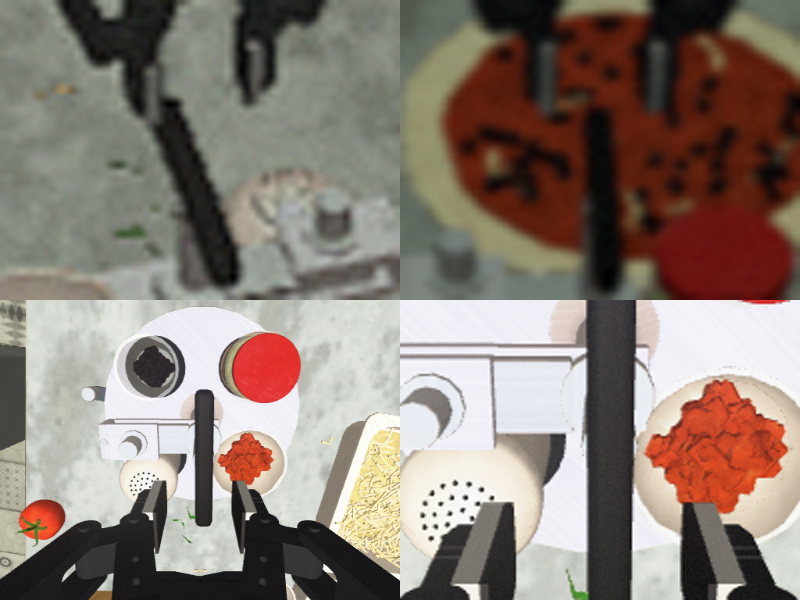

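```bash
python3 - <<'E'
from h import *
import pickle
d=pickle.load(open("d5.pkl","rb"));w=d["wrist"]
f=lambda x,y,z:ray(w,(x*1.28,(y-300)*1.28),z).round(4)
print("bar",f(204,391,.25),f(204,525,.25),"stud",f(89,394,.031),"shaker",f(150,476,.152),"jar",f(267,367,.145),"cup rim",f(153,366,.104),"table",f(112,400,.034),f(299,400,.034))
E
```

```text
bar [0.5717 0.1697 0.25  ] [0.5927 0.0645 0.25  ] stud [0.4091 0.1117 0.031 ] shaker [0.5325 0.0527 0.152 ] jar [0.6359 0.1972 0.145 ] cup rim [0.5107 0.1735 0.104 ] table [0.4452 0.1099 0.034 ] [0.7232 0.1639 0.034 ]
```

Emit:
carry_out([
  [0, 0, 0, 0.004, 0.01, 0.1, 0.1],
  [0, 0, 0, 0.004, 0.01, 0.18, 0.1],
  [0, 0, 0, 0.004, 0.01, 0.225, 0.1],
  [0, 0, 0, 0.004, 0.01, 0.225, 0.1],
])

```text
t: 7.75
tool_pos: [0.58, 0.1152, 0.2234]
tool_rot: [-1.997, -2.421, 0.005]
contact_force: [-0.9, 0.9, 0.2]
opening: 0.0381
grip_force: 0.0
```

Emit:
carry_out([
  [0, 0, 0, 0, 0, 0, 1],
  [0, 0, 0, 0, 0, 0, 1],
  [0, 0, 0, 0, 0, 0, 1],
  [0, 0, 0, 0, 0, 0, 1],
  [0, 0, 0, 0, 0, 0, 1],
], force=40)

```text
t: 8.25
tool_pos: [0.5819, 0.1153, 0.2276]
tool_rot: [1.998, 2.423, 0.0]
contact_force: [-4.6, -1.5, 5.3]
opening: 0.0155
grip_force: 39.3
```

Emit:
carry_out([
  [0, 0, 0.02, 0, 0, 0, 1],
  [0, 0, 0.04, 0, 0, 0, 1],
  [0, 0, 0.06, 0, 0, 0, 1],
  [0, 0, 0.08, 0, 0, 0, 1],
  [0, 0, 0.1, 0, 0, 0, 1],
])

```text
t: 8.75
tool_pos: [0.5819, 0.1153, 0.2277]
tool_rot: [2.355, 2.078, 0.0]
contact_force: [-5.6, -0.6, 5.3]
opening: 0.0156
grip_force: 39.3
```

Emit:
carry_out([
  [0, 0, 0.02, 0, 0, 0, 1],
  [0, 0, 0.04, 0, 0, 0, 1],
  [0, 0, 0.06, 0, 0, 0, 1],
  [0, 0, 0.08, 0, 0, 0, 1],
  [0, 0, 0.1, 0, 0, 0, 1],
])

```text
t: 9.25
tool_pos: [0.5819, 0.1153, 0.2276]
tool_rot: [2.651, 1.684, 0.0]
contact_force: [-5.3, -2.0, 4.8]
opening: 0.0159
grip_force: 39.3
```

Emit:
carry_out([
  [0, 0, 0.016, 0, 0, 0, 1],
  [0, 0, 0.032, 0, 0, 0, 1],
  [0, 0, 0.048, 0, 0, 0, 1],
  [0, 0, 0.06, 0, 0, 0, 1],
  [0, 0, 0.06, 0, 0, 0, 1],
])

```text
t: 9.75
tool_pos: [0.5818, 0.1153, 0.2277]
tool_rot: [2.797, 1.43, 0.001]
contact_force: [-5.1, -1.0, 5.0]
opening: 0.0156
grip_force: 39.3
```

```bash
python3 - <<'E'
from h import *
from station import *
import cv2,pickle
d={n:get_image(n) for n in("scene","side","wrist")}
o=get_obs();p=o["tool_pos"];d["o"]=o
pickle.dump(d,open("d6.pkl","wb"))
t=[]
for n in("scene","side"):
    q=proj(d[n],(.54,.116,.1)).round().astype(int);x0,y0=q[0]-64,q[1]-48;print(n,"crop origin",x0,y0)
    t.append(cv2.resize(d[n]["img"][y0:y0+96,x0:x0+128],(400,300),interpolation=cv2.INTER_CUBIC))
w=d["wrist"]["img"];t+=[cv2.resize(w,(400,300)),cv2.resize(w[130:280,156:356],(400,300),interpolation=cv2.INTER_CUBIC)]
cv2.imwrite("pics/c6.png",np.vstack([np.hstack(t[:2]),np.hstack(t[2:])]))
goal(.582,.114,.226,11-54)
E
```

```text
scene crop origin 195 184
side crop origin 186 136
t 9.9 pos [0.5819 0.1153 0.2277] open 0.0153 F [-5.1 -0.6  5.4] grip 39.3
row [ 0.0002 -0.      0.0399] [-0.0033  0.0029  0.0056]
```

View pics/c6.png

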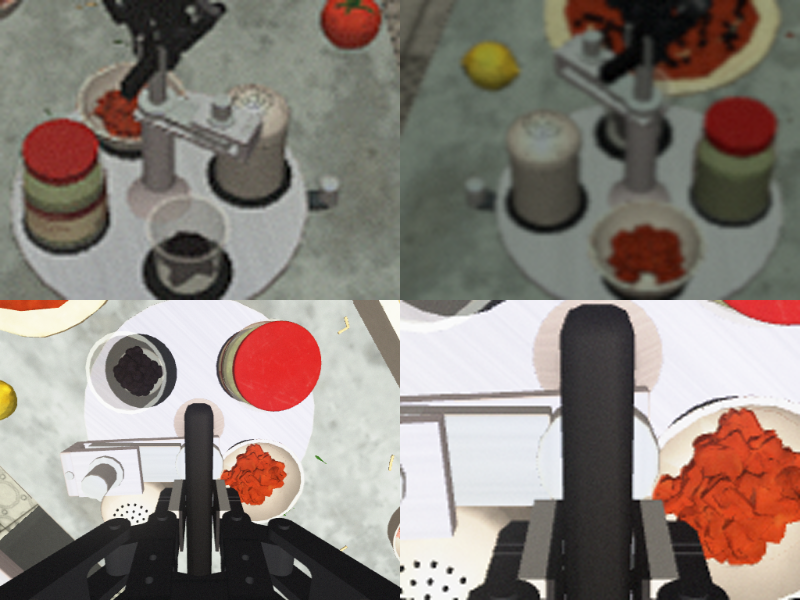

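```bash
python3 - <<'E'
from h import *
import pickle
d=pickle.load(open("d6.pkl","rb"))
O={"scene":(195,184,0),"side":(186,136,400)}
A=np.array([.582,.116])
for n,s,x,y,z,off in [("shk base","scene",250,178,.036,0),("shk base","side",547,201,.036,0),("shk lid","scene",258,100,.145,0),("shk lid","side",543,128,.145,0),
 ("jar cap","scene",60,145,.145,180),("jar cap","side",741,122,.145,180),("cup rim","scene",188,230,.104,90),("chilli","side",646,247,.078,-90),
 ("stud","scene",331,185,.031,0),("stud","side",476,187,.031,0),("axis base","scene",159,190,.05,0),("axis base","side",640,187,.05,0)]:
    ox,oy,dx=O[s]; P=ray(d[s],(ox+(x-dx)/3.125,oy+y/3.125),z)[:2]; v=P-A
    print(n,s,P.round(4),"r",np.hypot(*v).round(3),"shaker ang",(np.degrees(np.arctan2(v[1],v[0]))+off)%360)
E
```

```text
shk base scene [0.4869 0.1025] r 0.096 shaker ang 188.08019152954842
shk base side [0.4875 0.094 ] r 0.097 shaker ang 193.09011645431602
shk lid scene [0.4819 0.0946] r 0.102 shaker ang 192.04504140913016
shk lid side [0.4879 0.0918] r 0.097 shaker ang 194.42413579950158
jar cap scene [0.6749 0.1341] r 0.095 shaker ang 191.02462836737826
jar cap side [0.6756 0.1323] r 0.095 shaker ang 189.85834822718414
cup rim scene [0.5613 0.2133] r 0.1 shaker ang 191.97855466483924
chilli side [0.601  0.0165] r 0.101 shaker ang 190.79031060043326
stud scene [0.4052 0.1152] r 0.177 shaker ang 180.25505516314527
stud side [0.4086 0.1051] r 0.174 shaker ang 183.60689061666216
axis base scene [0.5813 0.1206] r 0.005 shaker ang 99.06924799988019
axis base side [0.5814 0.117 ] r 0.001 shaker ang 120.5725268834732
```

Emit:
carry_out([
  [0, 0, 0.013, 0, 0, 0, 1],
  [0, 0, 0.026, 0, 0, 0, 1],
  [0, 0, 0.038, 0, 0, 0, 1],
  [0, 0, 0.05, 0, 0, 0, 1],
  [0, 0, 0.05, 0, 0, 0, 1],
])

```text
t: 10.4
tool_pos: [0.5818, 0.1153, 0.2276]
tool_rot: [2.901, 1.206, 0.001]
contact_force: [-5.9, -2.2, 4.7]
opening: 0.0153
grip_force: 39.3
```

```bash
python3 - <<'E'
from h import *
from station import *
import cv2,pickle
d={n:get_image(n) for n in("scene","side")}
pickle.dump(d,open("d7.pkl","wb"))
t=[]
for n in("scene","side"):
    q=proj(d[n],(.54,.116,.1)).round().astype(int);x0,y0=q[0]-64,q[1]-48
    im=cv2.resize(d[n]["img"][y0:y0+96,x0:x0+128],(800,600),interpolation=cv2.INTER_CUBIC)
    t.append(im[:, :]);print(n,x0,y0)
cv2.imwrite("pics/c7.png",np.vstack([cv2.resize(np.hstack(t),(800,300))]))
E
```

```text
scene 195 184
side 186 136
```

View pics/c7.png

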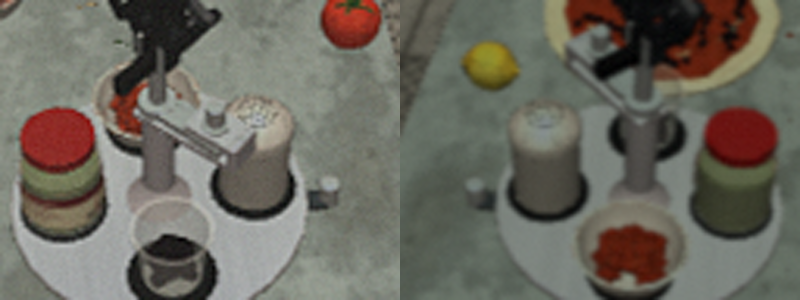

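```bash
python3 - <<'E'
from h import *
import pickle
d=pickle.load(open("d7.pkl","rb"))
O={"scene":(195,184,0),"side":(186,136,400)}
A=np.array([.582,.116])
for n,s,x,y,z,off in [("shk base","scene",253,188,.036,0),("shk base","side",548,190,.036,0),("shk lid","scene",260,112,.145,0),("shk lid","side",544,117,.145,0),
 ("jar cap","scene",58,134,.145,180),("jar cap","side",741,134,.145,180),("cup rim","scene",173,231,.104,90),("chilli","side",631,247,.078,-90)]:
    ox,oy,dx=O[s]; P=ray(d[s],(ox+(x-dx)/3.125,oy+y/3.125),z)[:2]; v=P-A
    print(n,s,P.round(4),"r",np.hypot(*v).round(3),"shaker ang",(np.degrees(np.arctan2(v[1],v[0]))+off)%360)
E
```

```text
shk base scene [0.4855 0.1157] r 0.096 shaker ang 180.19442291722547
shk base side [0.4855 0.1093] r 0.097 shaker ang 183.993079488632
shk lid scene [0.482  0.1103] r 0.1 shaker ang 183.28486019385423
shk lid side [0.4859 0.1068] r 0.097 shaker ang 185.45821232859143
jar cap scene [0.6763 0.1203] r 0.094 shaker ang 182.58464851414897
jar cap side [0.677  0.1159] r 0.095 shaker ang 179.91661347114368
cup rim scene [0.5753 0.2132] r 0.097 shaker ang 183.93559269242223
chilli side [0.5869 0.0141] r 0.102 shaker ang 182.72707336100984
```

Emit:
carry_out([
  [0, 0, 0.002, 0, 0, 0, 1],
  [0, 0, 0.002, 0, 0, 0, 1],
  [0, 0, 0.002, 0, 0, 0, 1],
  [0, 0, 0.002, 0, 0, 0, 1],
  [0, 0, 0.002, 0, 0, 0, 1],
])

```text
t: 11.0
tool_pos: [0.5819, 0.1153, 0.2277]
tool_rot: [2.904, 1.198, 0.001]
contact_force: [-5.9, -1.2, 5.4]
opening: 0.0155
grip_force: 39.3
```

```bash
python3 -c "
from station import *
print(finish_job())"
```

```text
the job is handed in; nothing more can be done
None
```

The job is handed in at about 11 s: the pin is seated in the fork, the flour shaker measured within about 1° of the pointer, and the gripper is still holding the handle at 39 N; no verdict was returned.

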